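Store a V-block in the drawer organiser and lock the divider up to it

ROBOT

A 6-joint arm with a two-finger parallel gripper is mounted at the origin on a cart in front of the work surface, level with it; the furniture and walls round the work are solid. World frame = base frame: x ahead of the robot, y to its left, z up, the work surface at z = 0. Lengths are in m, angles in rad, forces in N, time in s.
With the tool pointing down it reaches from about 0.3 to 0.775 m from the base axis. Payload 14.6 kg.
Tool frame: the origin (TCP) lies on the centre line of the jaws, within the pads' length; the fingertips stand 19 mm ahead of it and the grasp point (between the pads) is the TCP; z points along the fingers, y is the direction in which the jaws open and shut (so a half turn about z gives the same grasp; the last joint's range is limited). The gripper opens to 85 mm and grips with 20 to 120 N. Pads are 22 mm wide; open, the fingers measure 114 mm over their backs; the gripper's body (76 mm by 85 mm) begins 54 mm behind the grasp point. The pads swing forward as they close: fully open they stand 13 mm farther back than shut.
Start: joints at [1.246, 0.3, 1.521, -0, 1.321, -0.067], TCP at [0.14, 0.532, 0.25] pointing down, gripper open.
Joint ranges: [-3.03, 3.03], [-0.79, 2.21], [0.23, 2.52], [-1.04, 4.18], [0, 3.07], [-2.55, 2.55]. Speed limits (rad/s): [2.22, 2.22, 2.57, 3.14, 3.14, 3.14].

INTERFACE

Orientations are given as a rotation vector (axis times angle).
In Python, from rig import ctrl, optics, job gives the robot as it stands.
- The arm moves only by the tool drive_tool, never from a script. Its argument "targets" is text: rows parted by semicolons, each of 7 numbers parted by spaces: the turn, a rotation vector about the tool's x, y, z in degrees, then the shift along the tool's x, y, z in m, then the finger opening in m, from 0 to 0.0854. A call has 1 to 20 rows; each row is the pose to reach, as a shift and turn from the pose measured when the call began, along the tool's axes at that moment; what a row does not reach only later rows make up. A row lasts 1/10 s, in which the tool goes at most 50 mm and 8.59 degrees, less where a joint would pass 70% of its speed; a pose out of reach is approached as far as the arm can. A call with a gripper value outside its range is refused whole. The fingers move at their own pace and stop on an object; the grip force is fixed at half the most. Time passes only in rows, so rows that repeat a pose let the fingers close. It gives the time, the measured TCP pose, the force and the opening at its end, in the units of the state.
- ctrl.observe(): the state, without advancing time (a new reading comes with each control period).
- optics.capture(name): name is "scene" or "side" or "wrist"; returns a dict with "color" (384x512x3 uint8, red, green, blue), "depth" (384x512 float32, m along the optical axis (not along the pixel's ray), 0 where there is no reading), "fovy" (degrees; the focal length in pixels is half the picture's height over the tangent of half this angle, whatever the lens; pixels are square), "cx", "cy" (the principal point, pixels), "pose" (4x4, takes a point from camera to world coordinates); the wrist camera has in their place "mount" (4x4, takes a point from camera to tool coordinates, whose origin is the TCP and whose axes are the flange's). Camera axes: x right, y down, z forward; pixel columns grow to the right and rows downward; lengths in m; the calibration is good to about 2 mm. The wrist camera is an equidistant fisheye: a pixel r from the principal point sees the ray r / f radians off the axis. A picture is of the moment at which its call begins: read the wrist's pose just before it.
- job.hand_in(): hands the job in, once; it reports no verdict.
The state is a dict: "time_s": time; "joints": joint angles; "qd": joint speeds; "tau": joint torques, N m; "ee_pos": TCP position; "tool_rot": TCP orientation; "contact_force": force on the tool from outside, world axes, zero at the start; "moment": the same for the moment, N m; "width": finger opening in m.
Only numpy, scipy, OpenCV 4.12 (cv2) and the standard library are available. Lean on these libraries where they do the work, as an engineer would, in place of code of your own. Each camera call takes 0.05 s, during which the arm holds its last target.

TASK

Put the steel V-block away in the drawer organiser: set it down upright, groove upward and squared up with the tray, on the tray floor in the bay between the sliding divider and the tray's right-hand end. Then squeeze the divider's release lever against its fixed grip and, keeping it squeezed, slide the divider up to the V-block, to the last notch that still leaves room for it, and let go so that it locks there. Leave the other loose things where they are.

Things in the scene. Friction and masses are not known exactly. Their poses are not given: they have to be found in the camera images.
- tray: Grey sheet-metal organiser tray, fixed in the left drawer. Origin on the drawer floor under the centre of its inner floor (120 mm along own x, 210 mm along own y, 3 mm above the origin); walls 5 mm thick, tops 30 mm up. Own +x points away from the robot, +y to the robot's left, turned by up to 0.12 rad. Drawer walls round it are 88 mm high: front at world x = 0.344, right at y = 0.024.
- bay_end (a point): Point on the tray: middle of the right-hand end wall's inner face, at the inner floor (tray own x 0, y -105 mm, 3 mm up); axes as the tray. The bay for the V-block reaches from here along own +y to the divider plate. Outside the tray's front wall stands a rack of nine steel pins (9 mm thick, 20 mm apart, tops 21 mm up); the eight gaps between them are the notches.
- divider (a joint): Slide of the aluminium divider (4 mm plate across the tray, top 41 mm up) along tray +y, m. Bay width = 34 mm + this value. Notches at 0, 0.020 ... 0.140, with 2.5 mm play either way; 0.020 (bay 54 mm) is the last with room for the 50 mm V-block. Starts at 0.08 to 0.14, mostly latched in a notch, now and then resting on a pin. Locked unless the lever is squeezed; then it slides with under 2 N.
- lever (a joint): Hinge of the dark release lever on the divider's front, rad: 0 = released, its latch finger between two pins; 0.34 = fully squeezed, at its stop. Above 0.27 the latch finger is clear of the pins. A spring returns it; full squeeze takes about 10 N at 76 mm height. Let go within about 6 mm of a notch, the latch pulls the divider in.
- squeeze_point (a point): On the divider, 76 mm above the drawer floor, axes as the tray: middle of grip and lever when squeezed. Squeeze along own x, from above, finger ends at 55 to 60 mm height. Fixed grip (8 x 24 mm bar, top 94 mm up): outer face 15 mm off in +x. Lever paddle (20 mm wide, top 92 mm up): outer face 15 mm off in -x squeezed, 30 mm at its top when released. Carriage below is solid up to 48 mm.
- v_block_center (a point): Centre (half-way up) of the V-block: plain steel, 50 x 50 x 40 mm, 0.42 kg, wide V groove in its top along its own x. Grasp across the flat full-height sides, 50 mm apart along own y, at about mid height. It stands in the right drawer, own y within 0.2 rad of world x, at one of three places. With its own y kept along the tray's own x the fingers have room in the bay.
- step_block: Bystander: black stepped block 28 x 60 x 36 mm, in the right drawer; origin under its centre.
- t_nut: Bystander: steel T-nut 28 x 28 x 18 mm with a threaded hole, in the right drawer; origin under its centre.
- parallel_a: Bystander: ground steel bar 16 x 100 x 30 mm, in the right drawer; origin under its centre.
- parallel_b: Bystander: ground steel bar 12 x 100 x 24 mm lying in the tray beyond the divider, along the left-hand end wall; origin under its centre.

How it is judged:
On the way, in this order (a step that is already met when the one before it is completed fails the run):
1. the V-block stands upright on the tray floor in the bay, let go (z of v_block_center in the frame of tray below 0.027 m and angle between v_block_center's own z axis and vertical below 0.1 rad and x of v_block_center in the frame of tray between -0.04 and 0.04 m and y of v_block_center in the frame of tray above -0.085 m and y of v_block_center in the frame of squeeze_point below -0.024 m and contact force between the fingers and v_block below 0.1 N), for 0.2 s.
2. the lever is held squeezed while the divider comes up to the notch that closes the bay on the V-block (value of joint lever above 0.24 rad and contact force between the fingers and lever above 1 N and value of joint divider between 0.012 and 0.028 m), for 0.05 s.
At the end, for the whole second after the job is handed in: The divider is latched in the notch that leaves a 54 mm bay (within 5 mm) with the lever back out (below 0.06 rad), and the V-block stands upright (within 0.1 rad), groove up, square with the tray (within 0.15 rad), on the tray floor between divider and right-hand end wall, released and at rest (value of joint divider between 0.015 and 0.025 m and value of joint lever below 0.06 rad and z of v_block_center in the frame of tray between 0.019 and 0.027 m and angle between v_block_center's own z axis and vertical below 0.1 rad and x of v_block_center in the frame of tray between -0.04 and 0.04 m and y of v_block_center in the frame of squeeze_point below -0.024 m and y of v_block_center in the frame of tray above -0.085 m and linear speed of v_block below 0.02 m/s and (angle between the y axis of v_block_center and the x axis of tray, either way round below 0.15 rad or angle between the y axis of v_block_center and the y axis of tray, either way round below 0.15 rad)); the robot touches nothing.
It fails at once if another loose thing is moved by more than 20 mm (distance of any of step_block, t_nut, parallel_a, parallel_b from where it was at the start of the episode above 0.02 m).
It also fails if it takes over 51 s, if anything falls off the work surface, if the arm or the gripper's body presses on something with over 40 N, if the wrist force passes 120 N, or if a joint passes its speed limit or range.

## Working session

There is one attempt and no reset: what is moved stays moved. The work goes in short steps, Python scripts to look and compute and a tool call to move; the robot and the scene stay as the last step left them, time stands still between calls to the robot, and variables do not carry over. Pictures are saved under pics/ and viewed, and the job is handed in when it is done.

Besides the shell and the picture viewer there is one more tool, called after "Emit:" in YAML: its name, and indented under it one key for each argument. drive_tool: Moves the arm, as the interface text tells. Its arguments: {"type":"object","properties":{"targets":{"type":"string"}},"required":["targets"]}

```bash
ls; mkdir -p pics; cat > h.py <<'E'
import numpy as np, cv2
from rig import ctrl, optics, job
from scipy.spatial.transform import Rotation as R
def cap(n,save=None):
    s=ctrl.observe(); c=optics.capture(n)
    if save: cv2.imwrite('pics/'+save,c['color'][:,:,::-1])
    return s,c
def pts(c):
    d=c['depth'];h,w=d.shape;f=h/2/np.tan(np.radians(c['fovy'])/2)
    u,v=np.meshgrid(np.arange(w),np.arange(h))
    P=np.stack([(u-c['cx'])/f*d,(v-c['cy'])/f*d,d],-1)
    return P@c['pose'][:3,:3].T+c['pose'][:3,3]
E
python3 - <<'E'
from h import *
for n in ['scene','side','wrist']:
    s,c=cap(n,n+'0.png'); np.savez('/tmp/%s0.npz'%n,**c)
    print(n,c['fovy'],c['cx'],c['cy'],np.round(c.get('pose',c.get('mount')),3).tolist())
print(s)
E
```

```text
pics
scene 47.10824240867694 253.96528144750363 192.73667061229366 [[0.824, -0.269, 0.499, -0.04], [-0.566, -0.43, 0.704, -0.716], [0.025, -0.862, -0.506, 0.646], [0.0, 0.0, 0.0, 1.0]]
side 46.95041417429296 257.7312248593126 184.4621649072437 [[0.93, -0.205, 0.305, 0.193], [-0.367, -0.558, 0.744, -0.671], [0.018, -0.804, -0.594, 0.681], [0.0, 0.0, 0.0, 1.0]]
wrist 65.70646984690485 250.68581233120435 188.90002626533956 [[0.0, -0.958, -0.288, 0.072], [1.0, 0.0, 0.0, -0.001], [-0.0, -0.288, 0.958, -0.122], [0.0, 0.0, 0.0, 1.0]]
{'time_s': 0.1, 'joints': array([ 1.24641605e+00,  3.00409960e-01,  1.52150983e+00, -4.28180653e-05,
        1.32068380e+00, -6.66046754e-02]), 'qd': array([ 0.00045866, -0.00064008, -0.00200533, -0.00062815, -0.00230251,
        0.00013539]), 'tau': array([-1.44337704e-03, -5.44378209e+01, -3.62375736e+01, -1.71829302e-04,
        2.92963843e-03,  2.83971055e-06]), 'ee_pos': array([0.14016753, 0.53164982, 0.24978498]), 'tool_rot': array([-4.03756227e-01, -3.11538195e+00,  1.57030321e-03]), 'contact_force': array([ 0.01076396,  0.01547115, -0.27685443]), 'moment': array([ 0.01843649, -0.01217823, -0.00406396]), 'width': 0.08528009148408942}
```

View pics/scene0.png

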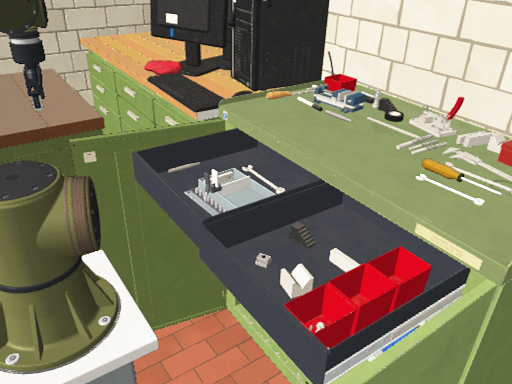

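View pics/side0.png

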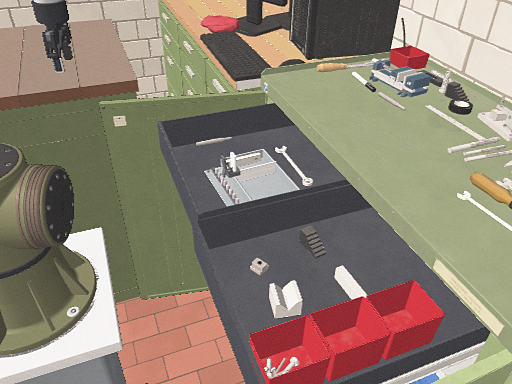

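View pics/wrist0.png

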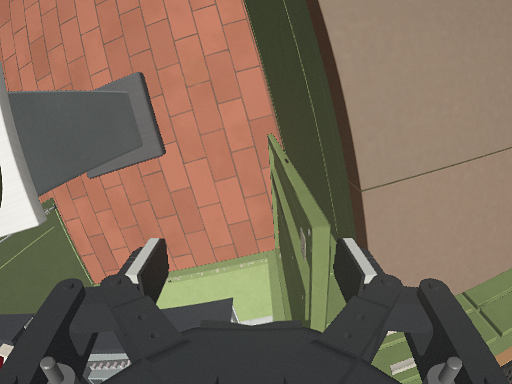

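The V-block is at scene pixel (297,280) and side pixel (286,298). The tray and divider are at side pixel (235,165). Next I'll measure from depth.

```bash
python3 - <<'E'
from h import *
C={n:dict(np.load('/tmp/%s0.npz'%n)) for n in['scene','side']}
for n,c in C.items():
    P=pts(c); 
    for nm,(u,v) in {'scene':dict(vb=(290,284),floor=(250,290),tray=(240,200),wall=(260,225),step=(303,236),tn=(263,260),par=(343,260)),'side':dict(vb=(280,300),floor=(235,275),tray=(250,190),step=(312,242),tn=(259,266),par=(350,283))}[n].items():
        print(n,nm,np.round(P[v,u],3))
    print((c['depth']==0).mean())
# top down map 1mm/px  x .3-.8 (up), y .25..-.45
img=np.zeros((550,700,3),np.uint8);Z=np.full((550,700),-1.)
for n in ['scene','side']:
    P=pts(C[n]);col=C[n]['color'];m=C[n]['depth']>0
    q=P[m];k=col[m]
    r=((.85-q[:,0])*1000).astype(int);cc=((.32-q[:,1])*1000).astype(int)
    ok=(r>=0)&(r<550)&(cc>=0)&(cc<700)&(q[:,2]<.3)&(q[:,2]>-.3)
    o=np.argsort(q[:,2])
    for i in o[ok[o]]:
        if q[i,2]>Z[r[i],cc[i]]-.003:
            img[r[i]-0:r[i]+2,cc[i]:cc[i]+2]=k[i][::-1];Z[r[i]:r[i]+2,cc[i]:cc[i]+2]=q[i,2]
cv2.imwrite('pics/top0.png',img)
c=C['side'];cv2.imwrite('pics/sidecrop.png',cv2.resize(c['color'][130:230,180:330,::-1],None,fx=5,fy=5,interpolation=cv2.INTER_CUBIC))
E
```

```text
scene vb [ 0.419 -0.206  0.033]
scene floor [ 0.324 -0.2    0.06 ]
scene tray [0.538 0.165 0.003]
scene wall [0.493 0.005 0.028]
scene step [ 0.558 -0.082  0.023]
scene tn [ 0.43  -0.096  0.015]
scene par [ 0.572 -0.203  0.026]
0.003946940104166667
side vb [ 0.434 -0.204  0.034]
side floor [ 0.387 -0.088 -0.002]
side tray [0.515 0.166 0.001]
side step [ 0.564 -0.08   0.023]
side tn [ 0.435 -0.097  0.016]
side par [ 0.578 -0.21   0.028]
0.0037841796875
```

View pics/top0.png

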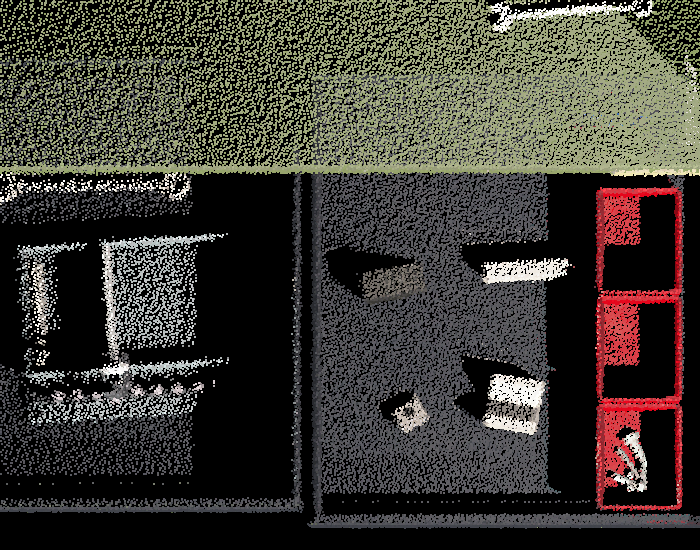

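View pics/sidecrop.png

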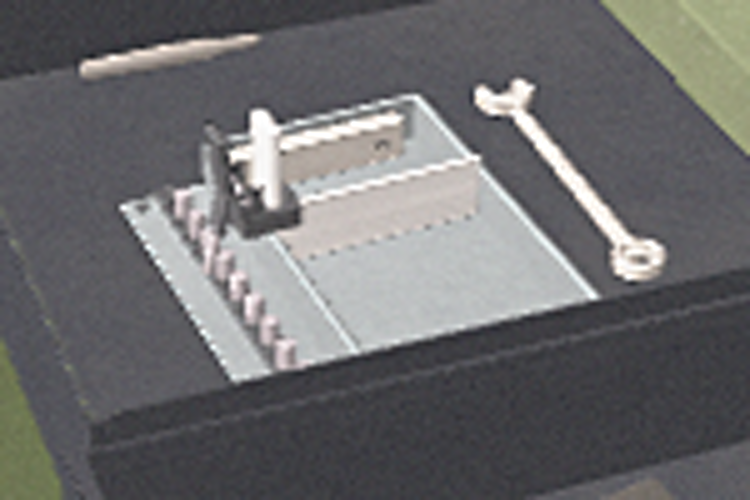

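```bash
python3 - <<'E'
from h import *
C={n:dict(np.load('/tmp/%s0.npz'%n)) for n in['scene','side']}
for n,c in C.items():
    P=pts(c)[c['depth']>0]
    def sel(x0,x1,y0,y1,z0,z1):
        return P[(P[:,0]>x0)&(P[:,0]<x1)&(P[:,1]>y0)&(P[:,1]<y1)&(P[:,2]>z0)&(P[:,2]<z1)]
    v=sel(.38,.52,-.26,-.13,.034,.06)
    r=cv2.minAreaRect((v[:,:2]*1000).astype(np.float32)); print(n,'vb',len(v),r,np.percentile(v[:,2],[5,50,95]))
    v=sel(.38,.52,-.26,-.13,.004,.06)
    r=cv2.minAreaRect((v[:,:2]*1000).astype(np.float32)); print(n,'vball',len(v),r)
    for nm,b in dict(back=(.58,.64,.1,.3),front=(.46,.50,.1,.3)).items():
        w=sel(*b,.026,.034)
        if nm=='front': w=w[(abs(w[:,1]-.2)>.03)]
        p=np.polyfit(w[:,1],w[:,0],1);res=w[:,0]-np.polyval(p,w[:,1])
        for _ in range(3):
            k=abs(res)<.006;p=np.polyfit(w[k,1],w[k,0],1);res=w[:,0]-np.polyval(p,w[:,1])
        print(nm,len(w),p,res.std(),np.percentile(res,[5,95]),w[:,1].min(),w[:,1].max(), 'x@y=.19',np.polyval(p,.19),w[:,2].mean())
    w=sel(.5,.59,.27,.32,.026,.034);print('left',len(w),np.percentile(w[:,1],[5,50,95]),w[:,0].mean())
    w=sel(.5,.6,.19,.235,.036,.046);p=np.polyfit(w[:,0],w[:,1],1);print('div',len(w),p,np.polyval(p,.54),w[:,2].max())
    w=sel(.4,.55,.12,.28,.06,.12);print('grip top',len(w),w.min(0),w.max(0),w.mean(0))
    w=sel(.4,.49,.05,.3,.015,.024)
    print('right extent of rail', sel(.45,.65,.05,.3,.02,.034)[:,1].min())
E
```

```text
scene vb 235 ((445.9626159667969, -191.664306640625), (52.76897048950195, 50.17377853393555), 79.66448974609375) [0.03478076 0.03841994 0.04072048]
scene vball 745 ((445.3135986328125, -191.58689880371094), (53.698760986328125, 51.98008728027344), 80.98448181152344)
back 93 [-0.07544797  0.62080519] 0.006406116061546339 [-0.01675033  0.00324767] 0.10610974635079007 0.2994686992951061 x@y=.19 0.6064700738262212 0.02866671104769237
front 64 [-0.05948295  0.49314121] 0.004900734819283706 [-0.00261991  0.01292328] 0.10283310025664616 0.2938626604921619 x@y=.19 0.4818394476734889 0.028464867232701984
left 53 [0.27841417 0.29337593 0.30138806] 0.5555783374654029
div 56 [0.07168292 0.17283149] 0.2115402688332393 0.04270047399276089
grip top 141 [0.45183943 0.19099315 0.06093013] [0.48600418 0.22016029 0.09442003] [0.46975285 0.20453954 0.07790729]
right extent of rail 0.10283310025664616
side vb 317 ((448.4661865234375, -193.97042846679688), (53.10358428955078, 50.3266487121582), 80.01058959960938) [0.034573   0.03838441 0.04054117]
side vball 920 ((448.245849609375, -194.17164611816406), (53.24703598022461, 50.60984420776367), 80.57767486572266)
back 128 [-0.06805412  0.62143962] 0.006903872609710594 [-0.01919659  0.00304689] 0.1007625570736207 0.2997257978869652 x@y=.19 0.6085093379576257 0.028684492216584458
front 49 [0.03046169 0.4836397 ] 0.0036225546534964423 [-0.00475054  0.00415778] 0.10102401778778225 0.2956108268035914 x@y=.19 0.4894274253236356 0.028030832868251906
left 68 [0.27680705 0.2907044  0.29766233] 0.551566202543459
div 66 [0.06672528 0.17304914] 0.20908078664585594 0.04224390141244183
grip top 146 [0.45408576 0.18798042 0.06001157] [0.48752102 0.21876191 0.09440236] [0.47221682 0.20174642 0.07734713]
right extent of rail 0.09269898284198919
```

```bash
cat >> h.py <<'E'
def rel(goal,ydir):
    """goal TCP world pos, ydir = angle of tool y axis in world (rad), tool z down"""
    s=ctrl.observe();R0=R.from_rotvec(s['tool_rot'])
    best=None
    for k in (0,np.pi):
        a=ydir+k; y=np.array([np.cos(a),np.sin(a),0]);z=np.array([0,0,-1.]);x=np.cross(y,z)
        r=(R0.inv()*R.from_matrix(np.c_[x,y,z])).as_rotvec(degrees=True)
        if best is None or np.linalg.norm(r)<np.linalg.norm(best): best=r
    t=R0.inv().apply(np.array(goal)-s['ee_pos'])
    print('rel rot',np.round(best,2),'shift',np.round(t,4),'| pos',np.round(s['ee_pos'],4),'j',np.round(s['joints'],2))
E
python3 - <<'E'
from h import *
print(R.from_rotvec(ctrl.observe()['tool_rot']).as_matrix().round(3))
rel((.50,.17,.26),0.068)
rel((.447,-.193,.2),-.175)
E
```

```text
[[-0.967  0.255 -0.   ]
 [ 0.255  0.967 -0.001]
 [ 0.    -0.001 -1.   ]]
rel rot [-5.000e-02  3.000e-02  7.133e+01] shift [-0.4402 -0.258  -0.01  ] | pos [0.1402 0.5317 0.2499] j [ 1.25  0.3   1.52  0.    1.32 -0.07]
rel rot [-5.000e-02  3.000e-02  8.525e+01] shift [-0.4815 -0.6224  0.0504] | pos [0.1402 0.5317 0.2499] j [ 1.25  0.3   1.52  0.    1.32 -0.07]
```

Emit:
drive_tool:
  targets: "0 0 36 -0.22 -0.13 -0.01 0.085; 0 0 36 -0.22 -0.13 -0.01 0.085; 0 0 36 -0.22 -0.13 -0.01 0.085; 0 0 36 -0.22 -0.13 -0.01 0.085; 0 0 36 -0.22 -0.13 -0.01 0.085; 0 0 71 -0.44 -0.258 -0.01 0.085; 0 0 71 -0.44 -0.258 -0.01 0.085; 0 0 71 -0.44 -0.258 -0.01 0.085; 0 0 71 -0.44 -0.258 -0.01 0.085; 0 0 71 -0.44 -0.258 -0.01 0.085; 0 0 71 -0.44 -0.258 -0.01 0.085; 0 0 71 -0.44 -0.258 -0.01 0.085; 0 0 71 -0.44 -0.258 -0.01 0.085; 0 0 71 -0.44 -0.258 -0.01 0.085; 0 0 71 -0.44 -0.258 -0.01 0.085"

```text
time_s: 1.65
ee_pos: [0.4992, 0.171, 0.2603]
tool_rot: [2.136, 2.303, -0.001]
contact_force: [-0.1, -0.2, 0.5]
width: 0.0852
```

```bash
python3 - <<'E'
from h import *
s,c=cap('wrist','w1.png'); np.savez('/tmp/w1.npz',pos=s['ee_pos'],rot=s['tool_rot'],**c)
print(s['ee_pos'],s['tool_rot'],s['time_s'])
E
```

```text
[0.49922142 0.17104442 0.26026868] [ 2.13557868e+00  2.30346381e+00 -8.34718247e-04] 1.65
```

View pics/w1.png

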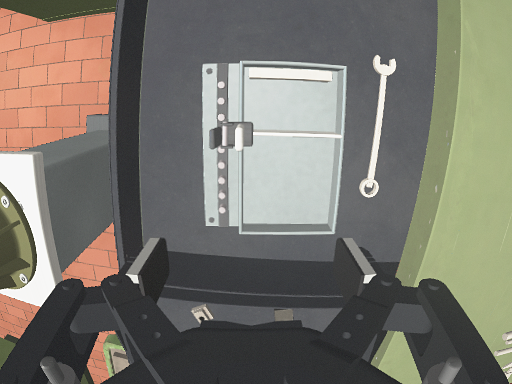

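The wrist view shows the whole tray: outer rim corners near (240,61), (347,66), (335,234) and (240,233), the pin row along u≈222, and the divider plate at v≈134. I'll enlarge it to pick those points precisely.

```bash
cat >> h.py <<'E'
def wray(c,pos,rot,uv,z):
    f=c['color'].shape[0]/2/np.tan(np.radians(float(c['fovy']))/2)
    d=np.array(uv,float)-[float(c['cx']),float(c['cy'])];r=np.hypot(*d);th=r/f
    v=np.r_[d/max(r,1e-9)*np.sin(th),np.cos(th)]
    M=c['mount'];Rt=R.from_rotvec(rot)
    o=Rt.apply(M[:3,3])+pos; w=Rt.apply(M[:3,:3]@v)
    return o+w*(z-o[2])/w[2]
E
python3 - <<'E'
from h import *
c=np.load('/tmp/w1.npz')
cv2.imwrite('pics/w1c.png',cv2.resize(c['color'][50:245,195:355,::-1],None,fx=3,fy=3,interpolation=cv2.INTER_CUBIC)) 
d=c['depth'];print(d[100,290],d[200,290])
E
```

```text
0.36359107 0.40195858
```

View pics/w1c.png

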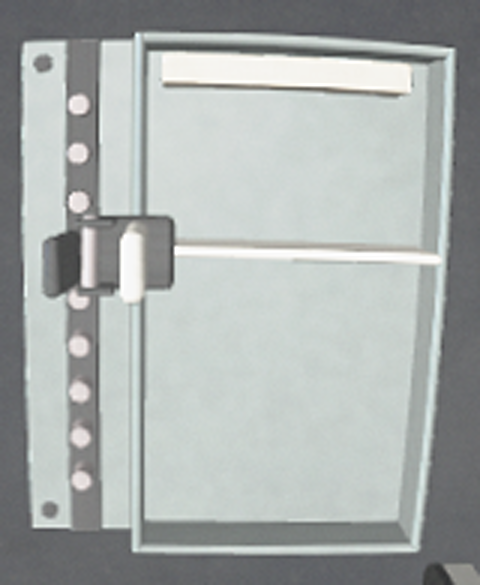

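```bash
python3 - <<'E'
from h import *
c=dict(np.load('/tmp/w1.npz'));pos,rot=c['pos'],c['rot']
W=lambda U,V,z:wray(c,pos,rot,((U+.5)/3-.5+195,(V+.5)/3-.5+50),z)
co=[W(*p,.03) for p in[(134,33),(455,47),(419,552),(133,552)]]
for p in co: print(p.round(4))
TL,TR,BR,BL=co
print('len',np.linalg.norm(TL-TR),np.linalg.norm(BL-BR),np.linalg.norm(TL-BL),np.linalg.norm(TR-BR),'exp .130 .220')
y=(TL-BL+TR-BR);x=(TR-TL+BR-BL)
print('yaw from y',np.arctan2(-y[0],y[1]),'from x',np.arctan2(x[1],x[0]),'c',np.mean(co,0))
yaw=(np.arctan2(-y[0],y[1])+np.arctan2(x[1],x[0]))/2;cen=np.mean(co,0)
T=lambda p:(np.array([[np.cos(yaw),np.sin(yaw)],[-np.sin(yaw),np.cos(yaw)]])@(p-cen)[:2]).round(4)
print('pins',[T(W(*p,.021)).tolist() for p in[(78,104),(78,153),(79,201),(79,299),(79,346),(79,391),(79,436),(80,480)]])
print('plate top',T(W(180,249,.041)),T(W(440,260,.041)))
print('grip top (94)',T(W(133,227,.094)),T(W(129,300,.094)),T(W(132,263,.094)))
print('lever top', T(W(70,235,.092)),T(W(45,295,.092)),T(W(58,265,.092)))
print('floor corners', T(W(148,522,.003)),T(W(401,520,.003)),T(W(148,50,.003)))
print('parb top',T(W(163,53,.024)),T(W(411,69,.024)))
E
```

```text
[0.4779 0.2914 0.03  ]
[0.6055 0.3005 0.03  ]
[0.6197 0.0833 0.03  ]
[0.4922 0.0754 0.03  ]
len 0.12792072252098993 0.12771002358949282 0.21648379190503922 0.21765413691426205 exp .130 .220
yaw from y 0.06566285918242848 from x 0.06704767780000032 c [0.5488553  0.18765951 0.03      ]
pins [[-0.0864, 0.0805], [-0.0863, 0.0606], [-0.086, 0.0411], [-0.0862, 0.0008], [-0.0865, -0.019], [-0.0868, -0.0384], [-0.0872, -0.0583], [-0.0872, -0.0784]]
plate top [-0.0453  0.0237] [0.0575 0.0224]
grip top (94) [-0.0613  0.0362] [-0.0625  0.0122] [-0.0616  0.0245]
lever top [-0.0819  0.0334] [-0.0904  0.0136] [-0.086   0.0236]
floor corners [-0.058  -0.1056] [ 0.0615 -0.1047] [-0.059   0.1046]
parb top [-0.0526  0.1009] [0.0473 0.0988]
```

```bash
python3 - <<'E'
from h import *
rel((.45,-.193,.2),-.175)
E
```

```text
rel rot [-0.    0.04 14.34] shift [-0.3591 -0.0766  0.0605] | pos [0.4993 0.1709 0.2603] j [ 0.26  0.24  1.57 -0.    1.33  0.19]
```

Emit:
drive_tool:
  targets: "0 0 14.3 -0.359 -0.077 0.03 0.085; 0 0 14.3 -0.359 -0.077 0.03 0.085; 0 0 14.3 -0.359 -0.077 0.03 0.085; 0 0 14.3 -0.359 -0.077 0.03 0.085; 0 0 14.3 -0.359 -0.077 0.03 0.085; 0 0 14.3 -0.359 -0.077 0.03 0.085; 0 0 14.3 -0.359 -0.077 0.06 0.085; 0 0 14.3 -0.359 -0.077 0.06 0.085; 0 0 14.3 -0.359 -0.077 0.06 0.085; 0 0 14.3 -0.359 -0.077 0.06 0.085; 0 0 14.3 -0.359 -0.077 0.06 0.085; 0 0 14.3 -0.359 -0.077 0.06 0.085"

```text
time_s: 2.9
ee_pos: [0.45, -0.192, 0.2012]
tool_rot: [2.403, 2.021, 0.0]
contact_force: [0.6, -0.1, 0.0]
width: 0.0851
```

```bash
python3 - <<'E'
from h import *
s,c=cap('wrist','w2.png'); np.savez('/tmp/w2.npz',pos=s['ee_pos'],rot=s['tool_rot'],**c)
print(s['ee_pos'],s['tool_rot'],s['time_s'])
E
```

```text
[ 0.45002475 -0.19199157  0.20115327] [2.40346197e+00 2.02072663e+00 2.13819581e-05] 2.9
```

View pics/w2.png

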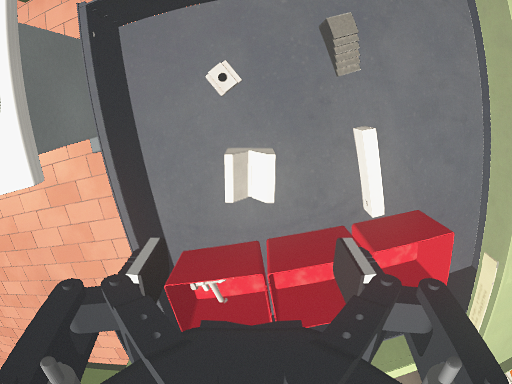

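The V-block is at about (250,177), with its groove running along tool x. I'll zoom in for the corners.

```bash
python3 - <<'E'
from h import *
c=np.load('/tmp/w2.npz')
cv2.imwrite('pics/w2c.png',cv2.resize(c['color'][140:215,215:285,::-1],None,fx=7,fy=7,interpolation=cv2.INTER_CUBIC)) 
E
```

```text
(no output)
```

View pics/w2c.png

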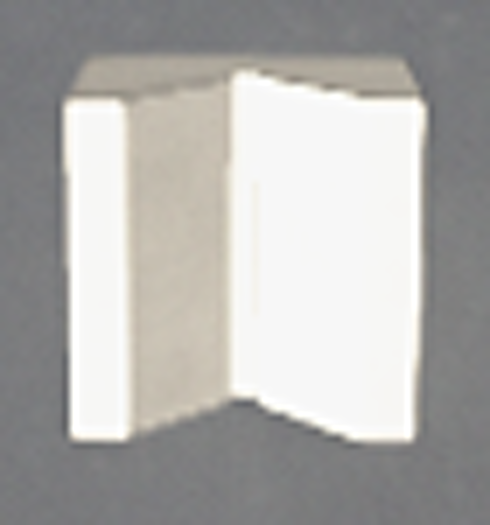

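```bash
python3 - <<'E'
from h import *
c=dict(np.load('/tmp/w2.npz'));pos,rot=c['pos'],c['rot']
W=lambda U,V,z:wray(c,pos,rot,((U+.5)/7-.5+215,(V+.5)/7-.5+140),z)
q=[W(*p,.04) for p in[(66,97),(424,97),(414,441),(69,441)]]
for p in q: print(p.round(4))
a,b,d,e=q;cen=np.mean(q,0)
print([np.linalg.norm(v).round(4) for v in(a-b,e-d,a-e,b-d)])
y=(b-a)+(d-e);ang=np.arctan2(y[1],y[0]);print('cen',cen.round(4),'own y ang',ang)
x=(a-e)+(b-d);print(np.arctan2(x[1],x[0])-np.pi/2)
rel((cen[0],cen[1],.024),ang)
E
```

```text
[ 0.4301 -0.165   0.04  ]
[ 0.4788 -0.1735  0.04  ]
[ 0.4698 -0.223   0.04  ]
[ 0.4207 -0.2144  0.04  ]
[np.float64(0.0494), np.float64(0.0499), np.float64(0.0503), np.float64(0.0503)]
cen [ 0.4498 -0.194   0.04  ] own y ang -0.17260237441015147
-0.18343454129824588
rel rot [ 0.06  0.06 -0.01] shift [-0.0017  0.      0.1771] | pos [ 0.45   -0.1921  0.2011] j [-0.48  0.21  1.75 -0.    1.18 -0.31]
```

Emit:
drive_tool:
  targets: "0 0 0 -0.002 0 0.04 0.085; 0 0 0 -0.002 0 0.085 0.085; 0 0 0 -0.002 0 0.125 0.085; 0 0 0 -0.002 0 0.155 0.085; 0 0 0 -0.002 0 0.176 0.085; 0 0 0 -0.002 0 0.176 0.085; 0 0 0 -0.002 0 0.176 0.085; 0 0 0 -0.002 0 0.176 0.06"

```text
time_s: 3.75
ee_pos: [0.4506, -0.1945, 0.0266]
tool_rot: [2.402, 2.02, 0.001]
contact_force: [0.0, -0.4, 0.3]
width: 0.0728
```

Emit:
drive_tool:
  targets: "0 0 0 0 0 0 0.04; 0 0 0 0 0 0 0.04; 0 0 0 0 0 0 0.03; 0 0 0 0 0 0 0.03; 0 0 0 0 0 0 0.03; 0 0 0 0 0 0 0.03"

```text
time_s: 4.35
ee_pos: [0.4511, -0.1947, 0.028]
tool_rot: [2.4, 2.019, 0.002]
contact_force: [-3.9, 1.6, 13.3]
width: 0.0489
```

Emit:
drive_tool:
  targets: "0 0 0 0 0 -0.02 0.03; 0 0 0 0 0 -0.05 0.03; 0 0 0 0 0 -0.09 0.03; 0 0 0 0 0 -0.13 0.03; 0 0 0 0 0 -0.16 0.03; 0 0 0 0 0 -0.16 0.03; 0 0 0 0 0 -0.16 0.03"

```text
time_s: 5.05
ee_pos: [0.45, -0.194, 0.1875]
tool_rot: [2.4, 2.019, 0.002]
contact_force: [0.9, 0.9, -5.8]
width: 0.0487
```

```bash
python3 - <<'E'
from h import *
s,c=cap('wrist','w3.png');_,d=cap('side')
cv2.imwrite('pics/s3.png',cv2.resize(d['color'][120:330,180:440,::-1],None,fx=3,fy=3))
print(s)
E
```

```text
{'time_s': 5.05, 'joints': array([-4.81471576e-01,  2.28941481e-01,  1.76490927e+00, -6.63206630e-04,
        1.14258035e+00, -3.08984144e-01]), 'qd': array([ 0.00157027,  0.03319628,  0.02392301,  0.00061279, -0.00309435,
        0.00131159]), 'tau': array([ 3.61399795e-02, -5.32486367e+01, -3.79783881e+01,  3.39491089e-03,
        1.23112919e-01,  3.35629411e-04]), 'ee_pos': array([ 0.4500214 , -0.1939875 ,  0.18752024]), 'tool_rot': array([2.40042651e+00, 2.01894528e+00, 2.20273112e-03]), 'contact_force': array([ 0.85545094,  0.86277626, -5.84528101]), 'moment': array([0.04208892, 0.03281874, 0.04085121]), 'width': 0.048715066238860794}
```

View pics/w3.png

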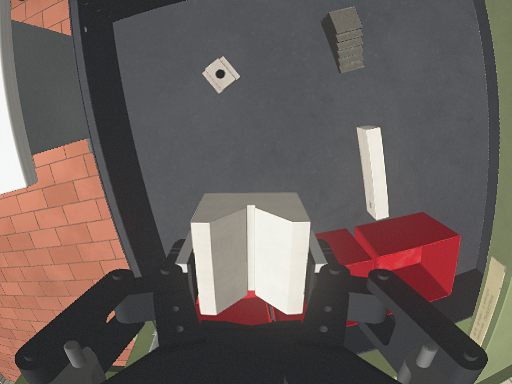

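View pics/s3.png

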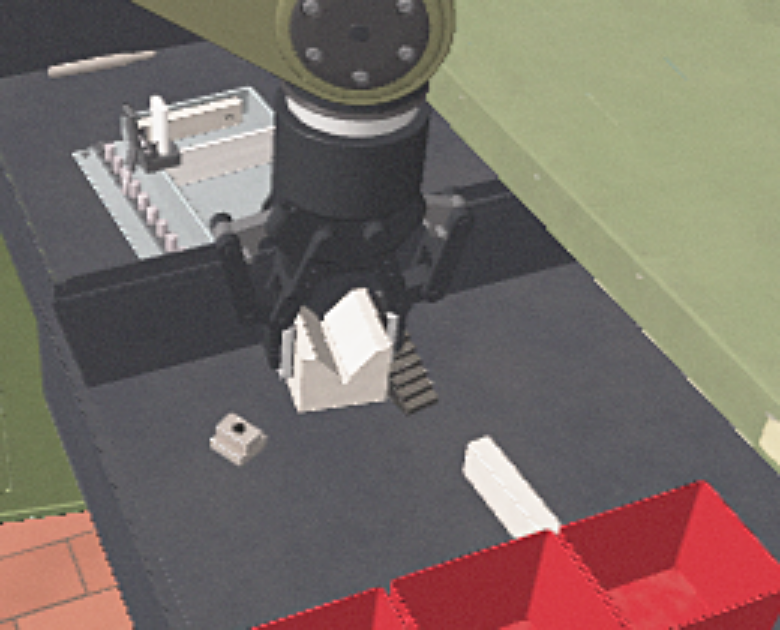

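```bash
python3 - <<'E'
from h import *
rel((.5538,.1138,.18),.066)
rel((.5538,.1138,.034),.066)
E
```

```text
rel rot [  0.11   0.09 -13.65] shift [0.3209 0.0499 0.006 ] | pos [ 0.4497 -0.1938  0.1863] j [-0.48  0.23  1.77 -0.    1.14 -0.31]
rel rot [  0.11   0.09 -13.65] shift [0.3211 0.0495 0.152 ] | pos [ 0.4497 -0.1938  0.1863] j [-0.48  0.23  1.77 -0.    1.14 -0.31]
```

Emit:
drive_tool:
  targets: "0 0 -3 0.03 0.005 0 0.03; 0 0 -6 0.07 0.011 0 0.03; 0 0 -9 0.115 0.018 0 0.03; 0 0 -11 0.16 0.025 0 0.03; 0.1 0.1 -13.6 0.205 0.032 0 0.03; 0.1 0.1 -13.6 0.25 0.039 0 0.03; 0.1 0.1 -13.6 0.285 0.045 0 0.03; 0.1 0.1 -13.6 0.31 0.048 0 0.03; 0.1 0.1 -13.6 0.321 0.05 0.01 0.03; 0.1 0.1 -13.6 0.321 0.05 0.03 0.03; 0.1 0.1 -13.6 0.321 0.05 0.06 0.03; 0.1 0.1 -13.6 0.321 0.05 0.09 0.03; 0.1 0.1 -13.6 0.321 0.05 0.105 0.03; 0.1 0.1 -13.6 0.321 0.05 0.105 0.03; 0.1 0.1 -13.6 0.321 0.05 0.105 0.03"

```text
time_s: 6.65
ee_pos: [0.5544, 0.1135, 0.0814]
tool_rot: [2.148, 2.292, 0.001]
contact_force: [0.1, -0.5, -4.5]
width: 0.0489
```

```bash
python3 - <<'E'
from h import *
s,c=cap('wrist','w4.png');print(s['contact_force'],s['width'],s['time_s'])
rel((.5538,.1138,.033),.066)
E
```

```text
[ 0.11712131 -0.50311742 -4.46143221] 0.048906349540167746 6.65
rel rot [ 0.1  -0.01 -0.07] shift [ 0.0003 -0.001   0.0491] | pos [0.5548 0.1135 0.0821] j [0.14 0.53 1.63 0.   0.99 0.07]
```

View pics/w4.png

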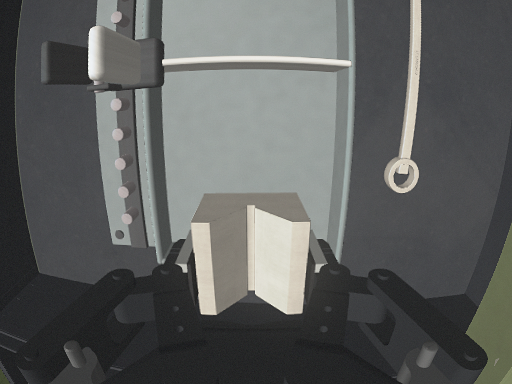

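Emit:
drive_tool:
  targets: "0 0 0 0 -0.001 0.02 0.03; 0 0 0 0 -0.001 0.035 0.03; 0 0 0 0 -0.001 0.044 0.03; 0 0 0 0 -0.001 0.048 0.03; 0 0 0 0 -0.001 0.049 0.03; 0 0 0 0 -0.001 0.05 0.03; 0 0 0 0 -0.001 0.05 0.03"

```text
time_s: 7.4
ee_pos: [0.5541, 0.1136, 0.0325]
tool_rot: [2.147, 2.291, 0.003]
contact_force: [-0.3, -0.8, -4.5]
width: 0.0492
```

Emit:
drive_tool:
  targets: "0 0 0 0 0 0.001 0.03; 0 0 0 0 0 0.0025 0.03; 0 0 0 0 0 0.0025 0.03"

```text
time_s: 7.7
ee_pos: [0.5544, 0.1137, 0.0311]
tool_rot: [2.147, 2.291, 0.004]
contact_force: [-5.4, -1.0, 6.5]
width: 0.0492
```

Emit:
drive_tool:
  targets: "0 0 0 0 0 0 0.056; 0 0 0 0 0 0 0.062; 0 0 0 0 0 0 0.066; 0 0 0 0 0 0 0.066; 0 0 0 0 0 -0.015 0.066; 0 0 0 0 0 -0.05 0.066; 0 0 0 0 0 -0.09 0.066; 0 0 0 0 0 -0.13 0.066; 0 0 0 0 0 -0.17 0.085; 0 0 0 0 0 -0.2 0.085; 0 0 0 0 0 -0.2 0.085; 0 0 0 0 0 -0.2 0.085"

```text
time_s: 8.9
ee_pos: [0.5537, 0.1135, 0.2321]
tool_rot: [2.146, 2.29, 0.006]
contact_force: [0.2, -1.5, -0.4]
width: 0.085
```

```bash
python3 - <<'E'
from h import *
s,c=cap('wrist','w5.png');np.savez('/tmp/w5.npz',pos=s['ee_pos'],rot=s['tool_rot'],**c)
cv2.imwrite('pics/w5c.png',cv2.resize(c['color'][40:240,170:360,::-1],None,fx=3,fy=3,interpolation=cv2.INTER_CUBIC));print(s['ee_pos'])
E
```

```text
[0.55366882 0.11354751 0.23212169]
```

View pics/w5c.png

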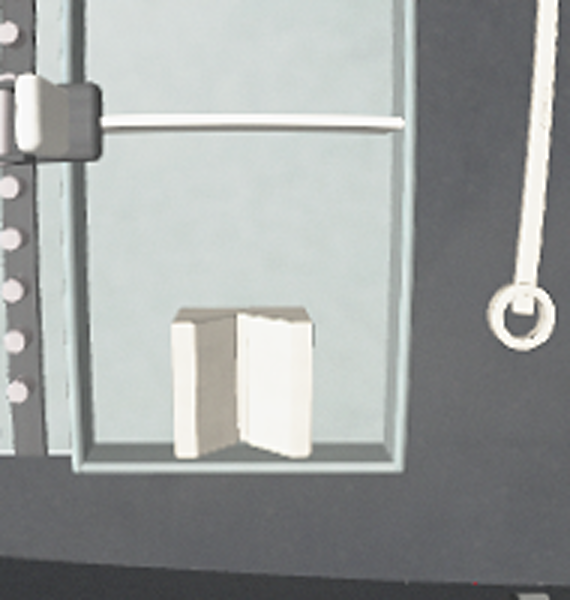

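```bash
cat >> h.py <<'E'
cen=np.array([.5489,.1877]);yaw=.066
RT=np.array([[np.cos(yaw),np.sin(yaw)],[-np.sin(yaw),np.cos(yaw)]])
T=lambda p:(RT@(np.array(p)[:2]-cen)).round(4)
TW=lambda x,y:RT.T@np.array([x,y])+cen
E
python3 - <<'E'
from h import *
c=dict(np.load('/tmp/w5.npz'));pos,rot=c['pos'],c['rot']
W=lambda U,V,z:wray(c,pos,rot,((U+.5)/3-.5+170,(V+.5)/3-.5+40),z)
q=[T(W(*p,.043)) for p in[(173,321),(312,321),(310,458),(174,458)]]
print(np.array(q).tolist(),'cen',np.mean(q,0))
print('endwall outer',T(W(75,471,.03)),T(W(402,471,.03)),'exp y -.110, x +-.065')
print('plate',T(W(102,123,.041)),T(W(402,123,.041)))
print('grip top',T(W(17,76,.094)),T(W(17,150,.094)),T(W(40,76,.094)),T(W(40,150,.094)))
print('pins',[T(W(*p,.021)).tolist() for p in[(9,187),(12,239),(13,290),(15,341),(16,391)]])
print(TW(-.0726,.0240))
E
```

```text
[[-0.0227, -0.0488], [0.0262, -0.0489], [0.0264, -0.0994], [-0.0234, -0.0993]] cen [ 0.001625 -0.0741  ]
endwall outer [-0.0631 -0.1086] [ 0.0635 -0.1089] exp y -.110, x +-.065
plate [-0.0469  0.0216] [0.0573 0.0219]
grip top [-0.0641  0.033 ] [-0.0643  0.0108] [-0.0572  0.0325] [-0.0574  0.0104]
pins [[-0.086, 0.0005], [-0.0854, -0.0194], [-0.0858, -0.039], [-0.086, -0.0589], [-0.0868, -0.0787]]
[0.47487522 0.20685962]
```

The block stands square at tray (1.6, -74) mm. Next is the lever: move above the squeeze point, tray (-72, 22.5) mm.

```bash
python3 - <<'E'
from h import *
g=TW(-.072,.0228)
rel((*g,.15),yaw)
E
```

```text
rel rot [ 0.18 -0.02 -0.06] shift [ 0.097  -0.0719  0.0808] | pos [0.5534 0.1135 0.231 ] j [0.14 0.35 1.5  0.   1.29 0.07]
```

Emit:
drive_tool:
  targets: "0.1 0 0 0.03 -0.022 0.01 0.085; 0.2 0 0 0.065 -0.048 0.03 0.085; 0.2 0 0 0.09 -0.067 0.06 0.085; 0.2 0 0 0.097 -0.072 0.081 0.085; 0.2 0 0 0.097 -0.072 0.081 0.085; 0.2 0 0 0.097 -0.072 0.081 0.085; 0.2 0 0 0.097 -0.072 0.081 0.085"

```text
time_s: 9.65
ee_pos: [0.4764, 0.2052, 0.1508]
tool_rot: [2.149, 2.291, 0.002]
contact_force: [0.6, -1.4, -0.6]
width: 0.0849
```

```bash
python3 - <<'E'
from h import *
s,c=cap('wrist','w6.png');np.savez('/tmp/w6.npz',pos=s['ee_pos'],rot=s['tool_rot'],**c)
g=TW(-.072,.0228)
rel((*g,.081),yaw); print(T(s['ee_pos']))
E
```

```text
rel rot [ 0.06 -0.04 -0.11] shift [ 0.0005 -0.0009  0.0698] | pos [0.4764 0.2052 0.1508] j [0.34 0.34 1.72 0.   1.08 0.27]
[-0.0712  0.0223]
```

View pics/w6.png

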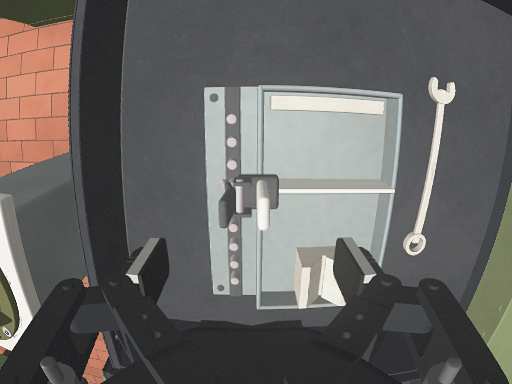

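Emit:
drive_tool:
  targets: "0 0 0 0 -0.001 0.02 0.085; 0 0 0 0 -0.001 0.045 0.085; 0 0 0 0 -0.001 0.062 0.085; 0 0 0 0 -0.001 0.07 0.085; 0 0 0 0 -0.001 0.07 0.085; 0 0 0 0 -0.001 0.07 0.085"

```text
time_s: 10.3
ee_pos: [0.4761, 0.2052, 0.0818]
tool_rot: [2.149, 2.29, 0.004]
contact_force: [0.1, 0.5, 0.2]
width: 0.0852
```

```bash
python3 - <<'E'
from h import *
s,c=cap('wrist','w7.png');print(T(s['ee_pos']),s['ee_pos'],s['contact_force'])
E
```

```text
[-0.0715  0.0222] [0.47605764 0.20517158 0.08181853] [0.13699528 0.45616743 0.20218103]
```

View pics/w7.png

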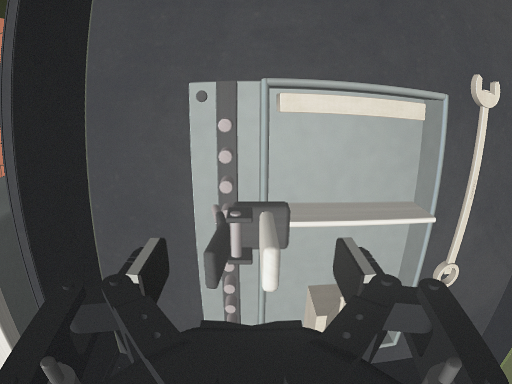

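The lever and grip are between the fingers, at u 205–280 against pads at 150 and 350. Closing.

Emit:
drive_tool:
  targets: "0 0 0 0 0 0 0.06; 0 0 0 0 0 0 0.045; 0 0 0 0 0 0 0.03; 0 0 0 0 0 0 0.02; 0 0 0 0 0 0 0.02; 0 0 0 0 0 0 0.02; 0 0 0 0 0 0 0.02; 0 0 0 0 0 0 0.02; 0 0 0 0 0 0 0.02; 0 0 0 0 0 0 0.02"

```text
time_s: 11.35
ee_pos: [0.4743, 0.2053, 0.0824]
tool_rot: [-2.148, -2.29, 0.002]
contact_force: [-18.9, -1.5, 19.4]
width: 0.0283
```

```bash
python3 - <<'E'
from h import *
s,c=cap('wrist','w8.png');print(T(s['ee_pos']),s['ee_pos'],s['contact_force'],s['width'])
E
```

```text
[-0.0733  0.0225] [0.47427916 0.20527391 0.08240251] [-18.89866833  -1.47380606  19.4436403 ] 0.028307026105371974
```

View pics/w8.png

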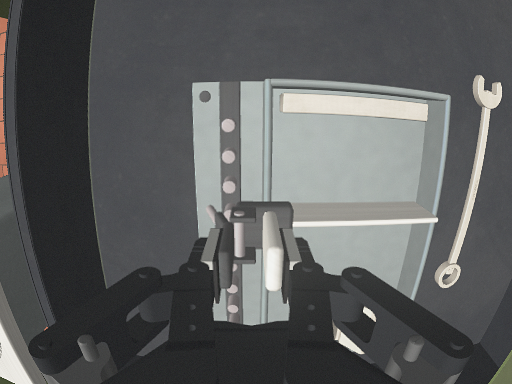

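Emit:
drive_tool:
  targets: "0 0 0 -0.003 0 0 0.02; 0 0 0 -0.008 0 0 0.02; 0 0 0 -0.014 0 0 0.02; 0 0 0 -0.02 0 0 0.02; 0 0 0 -0.026 0 0 0.02; 0 0 0 -0.032 0 0 0.02; 0 0 0 -0.038 0 0 0.02; 0 0 0 -0.044 0 0 0.02; 0 0 0 -0.05 0 0 0.02; 0 0 0 -0.056 0 0 0.02; 0 0 0 -0.06 0 0 0.02; 0 0 0 -0.062 0 0 0.02; 0 0 0 -0.062 0 0 0.02"

```text
time_s: 12.7
ee_pos: [0.4781, 0.1427, 0.0825]
tool_rot: [-2.148, -2.289, 0.003]
contact_force: [-1.1, -0.7, 6.1]
width: 0.0282
```

```bash
python3 - <<'E'
from h import *
s,c=cap('wrist','w9.png');print(T(s['ee_pos']),s['ee_pos'],s['contact_force'],s['width'])
np.savez('/tmp/w9.npz',pos=s['ee_pos'],rot=s['tool_rot'],**c)
E
```

```text
[-0.0736 -0.0403] [0.47811184 0.1426792  0.0824523 ] [-1.14688999 -0.73265702  6.08287371] 0.028198042744419168
```

View pics/w9.png

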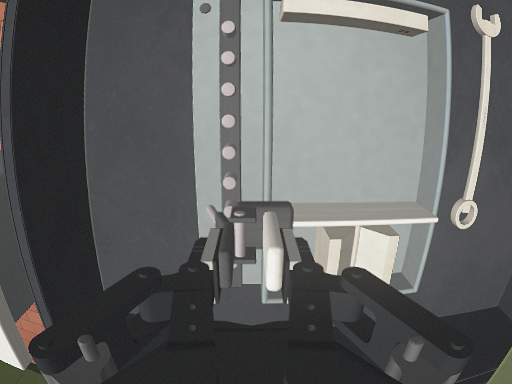

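```bash
python3 - <<'E'
from h import *
c=dict(np.load('/tmp/w9.npz'));pos,rot=c['pos'],c['rot']
W=lambda p,z:T(wray(c,pos,rot,p,z))
print('pins',[W(p,.021).tolist() for p in[(228,27),(228,58),(228,89),(228,121),(228,153),(229,183)]])
print('plate right top edge',W((300,224),.041),W((437,221),.041))
print('vblock top edge',W((325,227),.043),W((395,236),.043),W((360,225),.043))
cv2.imwrite('pics/w9c.png',cv2.resize(c['color'][190:300,190:450,::-1],None,fx=3,fy=3,interpolation=cv2.INTER_CUBIC))
E
```

```text
pins [[-0.0862, 0.0796], [-0.0861, 0.0596], [-0.0862, 0.0402], [-0.0864, 0.0204], [-0.0867, 0.0003], [-0.0865, -0.0192]]
plate right top edge [-0.0428 -0.0393] [ 0.0562 -0.0405]
vblock top edge [-0.0275 -0.0407] [ 0.022  -0.0489] [-0.0047 -0.04  ]
```

View pics/w9c.png

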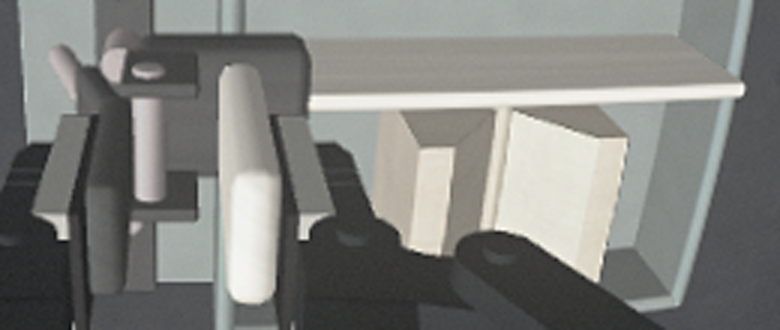

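Emit:
drive_tool:
  targets: "0 0 0 -0.003 0 0 0.02; 0 0 0 -0.006 0 0 0.02; 0 0 0 -0.009 0 0 0.02; 0 0 0 -0.011 0 0 0.02; 0 0 0 -0.011 0 0 0.02; 0 0 0 -0.011 0 0 0.02; 0 0 0 -0.011 0 0 0.02"

```text
time_s: 13.45
ee_pos: [0.4788, 0.1317, 0.0825]
tool_rot: [-2.148, -2.289, 0.003]
contact_force: [-0.9, -0.5, 4.2]
width: 0.0282
```

```bash
python3 - <<'E'
from h import *
s,c=cap('wrist','w10.png');print(T(s['ee_pos']),s['ee_pos'],s['contact_force'],s['width'])
pos,rot=s['ee_pos'],s['tool_rot']
np.savez('/tmp/w10.npz',pos=pos,rot=rot,**c)
W=lambda p,z:T(wray(c,pos,rot,p,z))
print('plate right top edge',W((300,224),.041),W((437,221),.041))
cv2.imwrite('pics/w10c.png',cv2.resize(c['color'][60:320,190:450,::-1],None,fx=2.3,fy=2.3,interpolation=cv2.INTER_CUBIC))
E
```

```text
[-0.0736 -0.0513] [0.47880546 0.13169348 0.08247313] [-0.90732725 -0.51730707  4.18838683] 0.028203706105841
plate right top edge [-0.0428 -0.0503] [ 0.0561 -0.0515]
```

View pics/w10c.png

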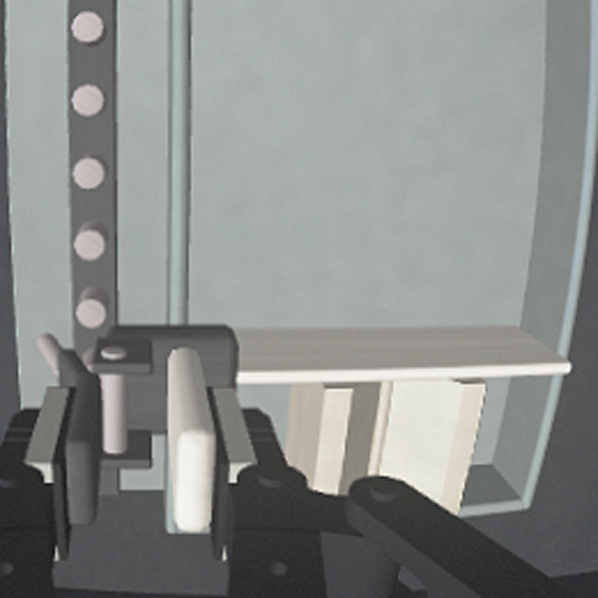

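Emit:
drive_tool:
  targets: "0 0 0 0 0 0 0.05; 0 0 0 0 0 0 0.085; 0 0 0 0 0 0 0.085; 0 0 0 0 0 0 0.085; 0 0 0 0 0 0 0.085; 0 0 0 0 0 0 0.085; 0 0 0 0 0 0 0.085; 0 0 0 0 0 -0.02 0.085; 0 0 0 0 0 -0.05 0.085; 0 0 0 0 0 -0.09 0.085; 0 0 0 0 0 -0.13 0.085; 0 0 0 0 0 -0.16 0.085; 0 0 0 0 0 -0.16 0.085; 0 0 0 0 0 -0.16 0.085; 0 0 0 0 0 -0.16 0.085"

```text
time_s: 15.0
ee_pos: [0.4788, 0.1316, 0.2412]
tool_rot: [-2.147, -2.289, 0.005]
contact_force: [0.4, 0.0, 0.1]
width: 0.0848
```

```bash
python3 - <<'E'
from h import *
s,c=cap('wrist','w11.png');print(T(s['ee_pos']),s['ee_pos'],s['contact_force'],s['width'])
np.savez('/tmp/w11.npz',pos=s['ee_pos'],rot=s['tool_rot'],**c)
cv2.imwrite('pics/w11c.png',cv2.resize(c['color'][60:260,190:390,::-1],None,fx=3,fy=3,interpolation=cv2.INTER_CUBIC))
_,d=cap('side');cv2.imwrite('pics/s11.png',cv2.resize(d['color'][120:330,150:410,::-1],None,fx=3,fy=3,interpolation=cv2.INTER_CUBIC))
E
```

```text
[-0.0736 -0.0513] [0.47884342 0.13162608 0.24120328] [0.40188229 0.01330895 0.0533186 ] 0.08484227291346566
```

View pics/w11c.png

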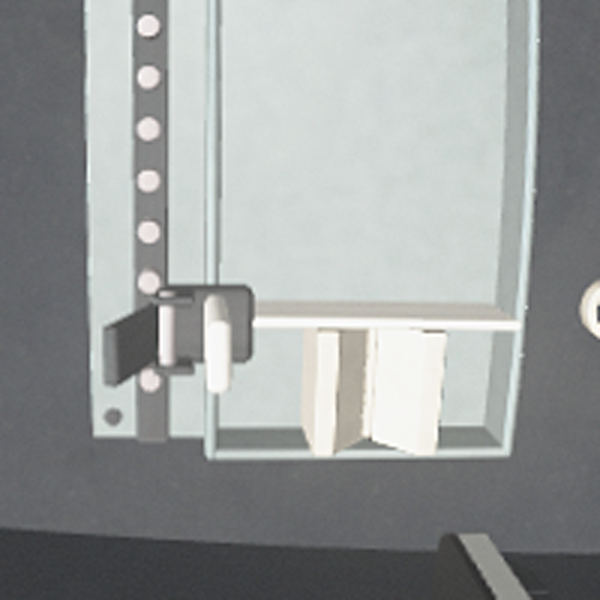

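View pics/s11.png

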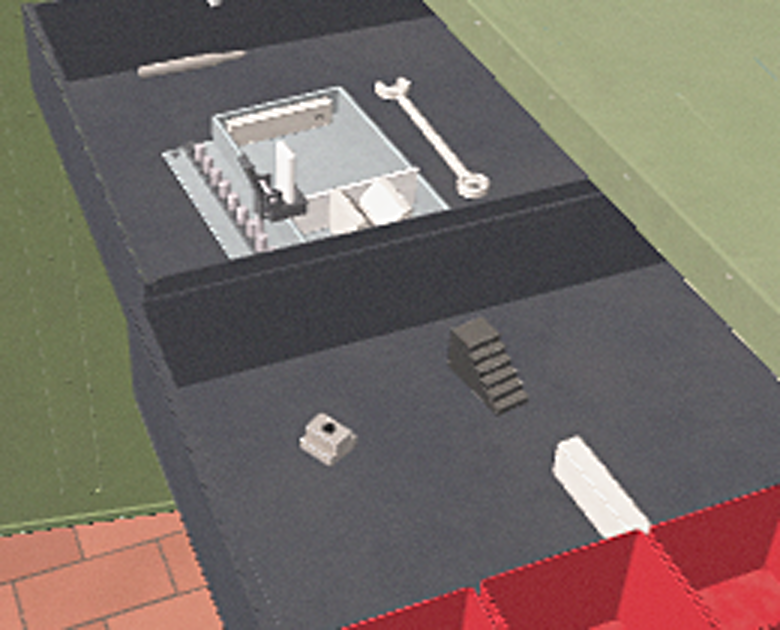

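```bash
python3 - <<'E'
from h import *
c=dict(np.load('/tmp/w11.npz'));pos,rot=c['pos'],c['rot']
W=lambda U,V,z:T(wray(c,pos,rot,((U+.5)/3-.5+190,(V+.5)/3-.5+60),z)).tolist()
print('plate right edge',W(252,327,.041),W(520,330,.041),'exp -.051')
print('grip top outer',W(229,298,.094),W(229,390,.094),W(206,390,.094))
print('lever top outer',W(104,385,.092),W(104,330,.092),'exp x ~ gripouter-.045')
print('pins',W(148,282,.021),W(150,380,.021))
print('V',W(317,330,.043),W(445,333,.043),W(438,455,.043),W(317,456,.043))
E
```

```text
plate right edge [-0.0479, -0.0524] [0.0573, -0.0526] exp -.051
grip top outer [-0.059, -0.0312] [-0.0587, -0.0607] [-0.066, -0.0607]
lever top outer [-0.0984, -0.0597] [-0.0979, -0.0417] exp x ~ gripouter-.045
pins [-0.0872, -0.039] [-0.0868, -0.0787]
V [-0.0238, -0.053] [0.0258, -0.0537] [0.0271, -0.1031] [-0.0217, -0.1029]
```

The divider looks right, but the lever-top position reads about 5 mm short of fully out, so I'll check it more closely.

```bash
python3 - <<'E'
from h import *
for n in ['scene','side']:
    _,c=cap(n); P=pts(c)
    q=P.reshape(-1,3); t=(q[:,:2]-cen)@RT.T
    L=np.c_[t,q[:,2]]
    m=(abs(t[:,1]+.05)<.02)&(t[:,0]>-.13)&(t[:,0]<-.05)&(q[:,2]>.06)&(q[:,2]<.1)
    L=L[m];print(n,len(L));
    for z0 in (.06,.07,.08,.088):
        k=L[(L[:,2]>=z0)&(L[:,2]<z0+.008)];k=k[k[:,0]<-.078]
        if len(k):print(z0,len(k),k.min(0).round(4),k.mean(0).round(4),k.max(0).round(4))
    g=L[L[:,0]>-.075];print('grip',g.min(0).round(4),g.max(0).round(4))
    if n=='side': 
        cv2.imwrite('pics/s12.png',cv2.resize(c['color'][160:205,220:270,::-1],None,fx=10,fy=10,interpolation=cv2.INTER_CUBIC))
c=np.load('/tmp/w11.npz')
cv2.imwrite('pics/w12.png',cv2.resize(c['color'][145:205,215:290,::-1],None,fx=9,fy=9,interpolation=cv2.INTER_CUBIC))
E
```

```text
scene 151
0.06 18 [-0.0952 -0.065   0.0601] [-0.0884 -0.0565  0.0627] [-0.0784 -0.0429  0.0673]
0.07 10 [-0.0978 -0.0593  0.0716] [-0.0959 -0.052   0.0738] [-0.0929 -0.0387  0.0772]
0.08 12 [-0.1015 -0.0585  0.0806] [-0.0987 -0.0525  0.0836] [-0.0946 -0.0403  0.0865]
0.088 13 [-0.1033 -0.0574  0.0886] [-0.1006 -0.0495  0.0906] [-0.0982 -0.0399  0.0927]
grip [-0.0745 -0.0619  0.0601] [-0.0603 -0.038   0.0954]
side 147
0.06 21 [-0.092  -0.0666  0.06  ] [-0.0849 -0.0544  0.0627] [-0.0785 -0.0382  0.0664]
0.07 10 [-0.0962 -0.0615  0.0701] [-0.093  -0.0572  0.0738] [-0.0899 -0.0418  0.0779]
0.08 12 [-0.0998 -0.0623  0.0801] [-0.0966 -0.0568  0.0837] [-0.0916 -0.0449  0.0873]
0.088 15 [-0.1009 -0.0627  0.0883] [-0.0982 -0.0524  0.0907] [-0.0941 -0.0392  0.0921]
grip [-0.0742 -0.0649  0.0613] [-0.0608 -0.039   0.094 ]
```

View pics/w12.png

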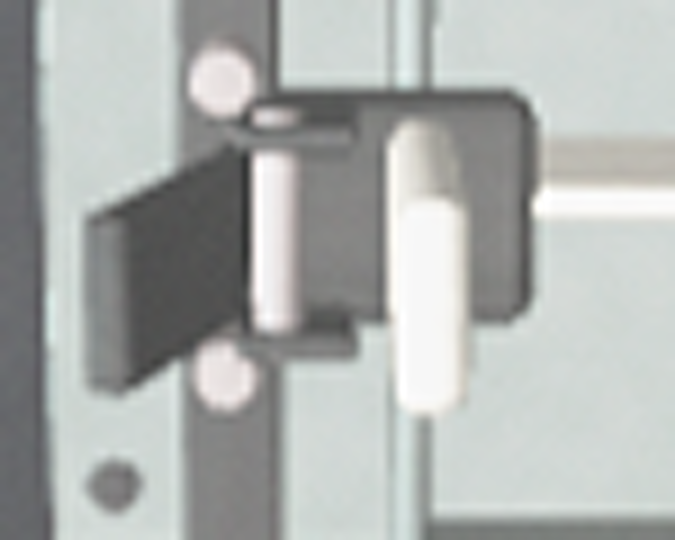

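View pics/s12.png

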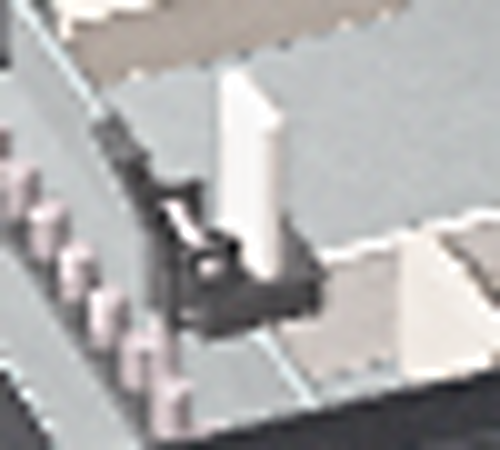

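```bash
python3 - <<'E'
from h import *
def an(c,y0,n):
    P=pts(c);q=P.reshape(-1,3);k=c['color'].reshape(-1,3).astype(int)
    t=(q[:,:2]-cen)@RT.T
    dark=k.sum(1)<330
    L=np.c_[t,q[:,2]][(abs(t[:,1]-y0)<.02)&(t[:,0]>-.13)&(t[:,0]<-.076)&(q[:,2]>.066)&(q[:,2]<.093)&dark]
    # outer face (-x side) vs inner faces: robust line fit
    p=np.polyfit(L[:,2],L[:,0],1);r=L[:,0]-np.polyval(p,L[:,2])
    print(n,len(L),'slope',p[0].round(3),'x@.09',np.polyval(p,.09).round(4),'x@.07',np.polyval(p,.07).round(4),'std',r.std().round(4))
for n in['scene','side']:
    an(dict(np.load('/tmp/%s0.npz'%n)),.023,n+' start')
    _,c=cap(n);an(c,-.05,n+' now')
E
```

```text
scene start 39 slope -0.119 x@.09 -0.0932 x@.07 -0.0908 std 0.002
scene now 30 slope -0.359 x@.09 -0.1014 x@.07 -0.0942 std 0.0017
side start 25 slope -0.086 x@.09 -0.0909 x@.07 -0.0892 std 0.0019
side now 22 slope -0.348 x@.09 -0.0982 x@.07 -0.0913 std 0.0017
```

```bash
python3 - <<'E'
from h import *
s=ctrl.observe();print(s['time_s'],s['contact_force']);print(job.hand_in())
E
```

```text
15.3 [-0.64950153 -0.12862241  0.09399022]
the job is handed in; nothing more can be done
None
```

I put the V-block in the tray bay and closed the divider up to it. The job was handed in at about 15.3 s of the 51 s allowed; no verdict is reported.

**What I did:**
- I set the V-block down upright and squared to the tray, at about (1.6, -74) mm in the tray frame.
- I squeezed the lever and slid the divider about 73 mm while holding it. It had started resting on a pin at about 0.09 m. I then let go at the 0.020 m notch and lifted clear.

**Last checks:**
- **Divider:** its right face is at tray y about -51 to -52.5 mm, which gives a divider value of about 0.0185–0.020 m. The latch is between the first two pins.
- **V-block:** it sits groove up and square at tray (2, -78) mm, up against the plate.
- **Other loose things:** all four look unmoved in the side view. I judged this by eye and did not measure it.
- **Contact:** the arm is clear of everything, with almost no force on the tool.

**One disagreement:** the wrist-camera edge put the lever top about 5 mm short of fully out. The slope of the lever face in both fixed cameras is about 0.35, against about 0.1 at the start when it was on the pin. That matches a fully released lever, so I trusted it.

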